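# Snap the filter basket home with the tamper

### The job

The filter basket is only sitting on the catch balls in the mouth of the portafilter. Take the tamper from its coaster and, with it alone, press the basket straight down until it snaps fully home with its flange flat on the portafilter's rim, keep it pressed at about 16 N for a full second, and never push harder than 25 N. Then stand the tamper upright in the middle of its coaster again, without shifting the mug, the coffee pot or the teaspoon.

Things in the scene. Friction and masses are not known exactly. Their poses are not given: they have to be found in the camera images.
- tamper_mid (a point): Centre, half-way up, of the loose coffee tamper (320 g, 96 mm tall, upright, z along its axis): below, a steel foot 49 mm in diameter and 14 mm high with a flat underside 48 mm below this point, then a thin neck; above, a dark round wooden handle, a 31 mm thick cylinder from 4 mm below to 40 mm above this point, closing to 48 mm above it. Best gripped about 20 mm above this point.
- tamper: The same tamper; origin at the centre of its underside, z up its axis.
- coaster: Square coaster, 96 x 96 x 5 mm, fixed to the worktop; origin at the centre of its underside. The tamper stands near its middle at the start.
- basket: Loose steel filter basket (120 g): round cup, origin at the centre of its underside, z up. Inner floor (flat, where the tamper's foot presses) 10 mm above the origin, inner diameter 57 mm, flange 82 mm in diameter from 24 to 27 mm above the origin. A bulge near its bottom has to pass four spring balls in the portafilter: that takes some 7 to 14 N, then it snaps down by itself; about 9 mm of travel in all relative to the portafilter.
- basket_lip (a point): Centre of the underside of the basket's flange, 24 mm above the basket's origin.
- seat (a point): Centre of the portafilter's mouth, level with its rim (86 mm across, z up, about 100 mm above the worktop at rest); fully home, basket_lip is here. Its handle points along this point's -x, 165 mm long, 20 mm below the rim. It rests on a sprung, damped stand (base 125 x 115 mm, fixed) of unknown preload, gives way by 5 to 20 mm under a slow press (1 mm per N beyond the preload, 24 mm at most) and comes back up.
- mug_a: White mug, 92 x 127 x 95 mm high, origin at the centre of its underside; a bystander.
- moka_pot: Aluminium stove-top coffee pot, 95 x 150 x 169 mm high, origin at the centre of its underside; a bystander.
- teaspoon: Teaspoon with red handle, 132 x 26 x 11 mm, lying behind the work; a bystander.
There are look-alikes about, which are no part of the job. Leave any orange look-alike of the basket alone.

How it is judged:
By the outcome, as a careful person would: the job done as asked, in the order asked, and still so for the second after the job is handed in, with the robot touching nothing.
It also fails if it takes over 67 s, if anything falls off the work surface, if the arm or the gripper's body presses on something with over 40 N, if the wrist force passes 120 N, or if a joint passes its speed limit or range.

### The arm

A 7-joint arm with a two-finger parallel gripper is mounted at the origin on a cart in front of the work surface, level with it; the furniture and walls round the work are solid. World frame = base frame: x ahead of the robot, y to its left, z up, the work surface at z = 0. Lengths are in m, angles in degrees, forces in N, time in s.
With the tool pointing down it reaches from about 0.425 to 0.875 m from the base axis. Payload 4.7 kg.
Tool frame: the origin (TCP) lies at the very end of the fingers, on their centre line; the grasp point (between the pads) lies behind it (env.pinch_z is the z of the grasp point in the tool frame, in m); z points along the fingers, y is the direction in which the jaws open and shut (so a half turn about z gives the same grasp; the last joint's range is limited). The gripper opens to 87 mm and grips with 3 to 60 N. Pads are 19 mm wide; open, the fingers measure 117 mm over their backs; the gripper's body (75 mm by 190 mm) begins 51 mm behind the grasp point.
Start: joints at [76.438, 18.392, -4.016, 83.108, 1.295, 78.541, -3.26], TCP at [0.161, -0.63, 0.223] pointing down, gripper open.
Joint ranges: [-163.93, 163.93], [-17.29, 119.83], [-79.2, 71.16], [3.27, 140.29], [-89.18, 269.18], [5.43, 117.66], [-154.24, 154.24]. Speed limits (degrees/s): [147.25, 147.25, 180, 180, 180, 180, 180].

### API

Orientations are given as [roll, pitch, yaw] about the fixed x, y, z axes, in that order (R = Rz(yaw) Ry(pitch) Rx(roll)).
In Python, from cell import readout, read_camera, env gives the robot as it stands. The module is installed in compiled form; this text tells all that it offers.
- The arm moves only by the tool servo_tool, never from a script. Its argument "plan" is a list that holds one entry, the list of rows, each a list of 5 numbers: the finger opening in m, from 0 to 0.087, then the shift along the tool's x, y, z in m, then the turn about the tool's z in rad. In form: [[[jaw, x, y, z, yaw], ...]]. A call has 1 to 12 rows; each row is the pose to reach, as a shift and turn from the pose measured when the call began, along the tool's axes at that moment; what a row does not reach only later rows make up. A row lasts 1/12 s, in which the tool goes at most 41.7 mm and 7.16 degrees, less where a joint would pass 70% of its speed; a pose out of reach is approached as far as the arm can. A call with a gripper value outside its range is refused whole. The fingers move at their own pace and stop on an object; "force" is the grip in N (left out, the last holds). Time passes only in rows, so rows that repeat a pose let the fingers close. It gives the time, the measured TCP pose, the force and the opening at its end, in the units of the state.
- readout.get_obs(): the state, without advancing time (a new reading comes with each control period).
- read_camera(name): name is "scene" or "top"; returns a dict with "image" (384x512x3 uint8, red, green, blue), "range_z" (384x512 float32, m along the optical axis (not along the pixel's ray), 0 where there is no reading), "mtx" (3x3 intrinsics, pixels), "D" ([k1, k2, p1, p2, k3] as OpenCV has them; the pictures are not rectified), "camera_from_world" (4x4, takes a point from world to camera coordinates). Camera axes: x right, y up, looking along -z (the intrinsics and any distortion apply to the point x, -y, -z); pixel columns grow to the right and rows downward; lengths in m; the calibration is good to about 2 mm. A picture is of the moment at which its call begins.
- env.sign_off(): hands the job in, once; it reports no verdict.
The state is a dict: "time_s": time; "qpos": joint angles; "joint_velocities": joint speeds; "effort": joint torques, N m; "tool_pos": TCP position; "tool_rot": TCP orientation; "force": force on the tool from outside, world axes, zero at the start; "wrist_torque": the same for the moment, N m; "grip_width": finger opening in m.
Only numpy, scipy, OpenCV 4.12 (cv2) and the standard library are available. Lean on these libraries where they do the work, as an engineer would, in place of code of your own. Each camera call takes 0.05 s, during which the arm holds its last target. There are 200 camera calls.

## Working session

There is one attempt and no reset: what is moved stays moved. The work goes in short steps, Python scripts to look and compute and a tool call to move; the robot and the scene stay as the last step left them, time stands still between calls to the robot, and variables do not carry over. Pictures are saved under pics/ and viewed, about 8 in all and at most 12, crops included, and the job is handed in when it is done.

Besides the shell and the picture viewer there is one more tool, called after "Request:" as a command line: name --argument value ..., lists and objects as JSON in quotes. servo_tool: Moves the arm, as the interface text tells. Its arguments: {"type":"object","properties":{"plan":{"type":"array"},"force":{"type":"number"}},"required":["plan"]}

```bash
mkdir -p pics; cat > h.py <<'E'
import numpy as np, cv2
from cell import readout, read_camera, env
def cloud(c):
    r=c["range_z"]; h,w=r.shape
    u,v=np.meshgrid(np.arange(w),np.arange(h))
    p=cv2.undistortPoints(np.stack([u,v],-1).reshape(-1,1,2).astype(float),c["mtx"],np.array(c["D"],float)).reshape(h,w,2)
    P=np.stack([p[...,0]*r,-p[...,1]*r,-r,np.ones_like(r)],-1)
    W=P@np.linalg.inv(c["camera_from_world"]).T
    W[r==0]=np.nan
    return W[...,:3]
def save(c,n,crop=None,s=1):
    im=c["image"]
    if crop: im=im[crop[1]:crop[3],crop[0]:crop[2]]
    cv2.imwrite("pics/"+n,cv2.resize(im,None,fx=s,fy=s,interpolation=cv2.INTER_CUBIC)[...,::-1])
E
python3 - <<'E'
from h import *
import pickle
for n in("scene","top"):
    c=read_camera(n);save(c,n+"0.png",None,1.5);pickle.dump(c,open(n+".pkl","wb"))
    print(np.linalg.inv(c["camera_from_world"]).round(2),c["D"],c["mtx"])
print(readout.get_obs(),env.pinch_z)
E
```

```text
[[-0.91  0.24 -0.34  0.28]
 [-0.42 -0.55  0.72  0.6 ]
 [-0.01  0.8   0.61  0.61]
 [ 0.    0.    0.    1.  ]] [-0.07100368  0.          0.          0.          0.        ] [[371.88415251   0.         262.66317161]
 [  0.         371.88415251 191.45164114]
 [  0.           0.           1.        ]]
[[-0.02  0.98 -0.19  0.41]
 [-1.   -0.01  0.03 -0.02]
 [ 0.03  0.19  0.98  1.04]
 [ 0.    0.    0.    1.  ]] [-0.01906612  0.          0.          0.          0.        ] [[411.7998839    0.         266.89183578]
 [  0.         411.7998839  195.37175143]
 [  0.           0.           1.        ]]
{'time_s': 0.1, 'qpos': array([76.43750549, 18.43373476, -4.01556567, 83.16832367,  1.29584205,
       78.54558484, -3.26007013]), 'joint_velocities': array([ 7.59968904e-05, -1.05213929e-01,  4.20685721e-02, -9.11243905e-02,
       -5.58583963e-02, -5.89851565e-02, -4.47850392e-02]), 'effort': array([-1.70892613e-04, -4.92569339e+01, -4.05866643e-01, -3.13398135e+01,
       -6.41639926e-02,  3.94742901e-02,  5.57716101e-05]), 'tool_pos': array([ 0.16113707, -0.62916468,  0.22157956]), 'tool_rot': array([-1.79897644e+02,  6.58008038e-03,  1.43722343e+01]), 'force': array([-1.26184493, -0.1819416 ,  0.7874366 ]), 'wrist_torque': array([-0.05596293,  0.05139753, -0.04066875]), 'grip_width': 0.08684446588241804} -0.0187
```

View pics/scene0.png

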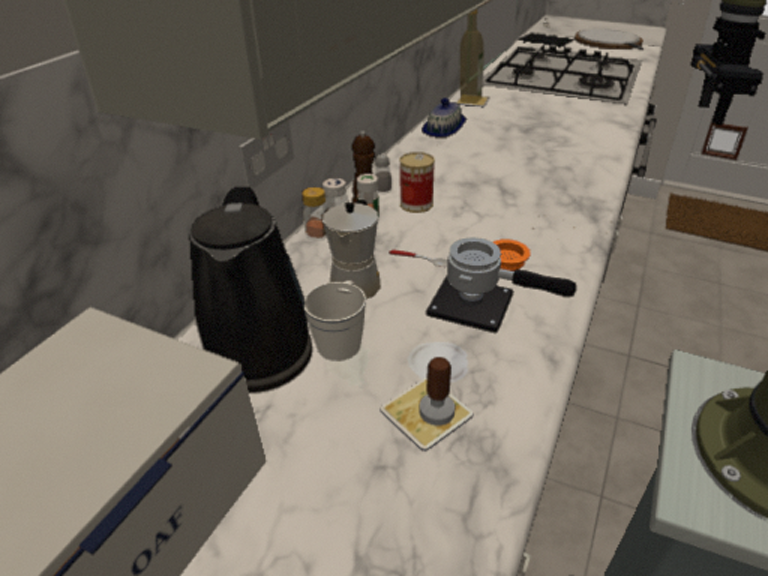

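View pics/top0.png

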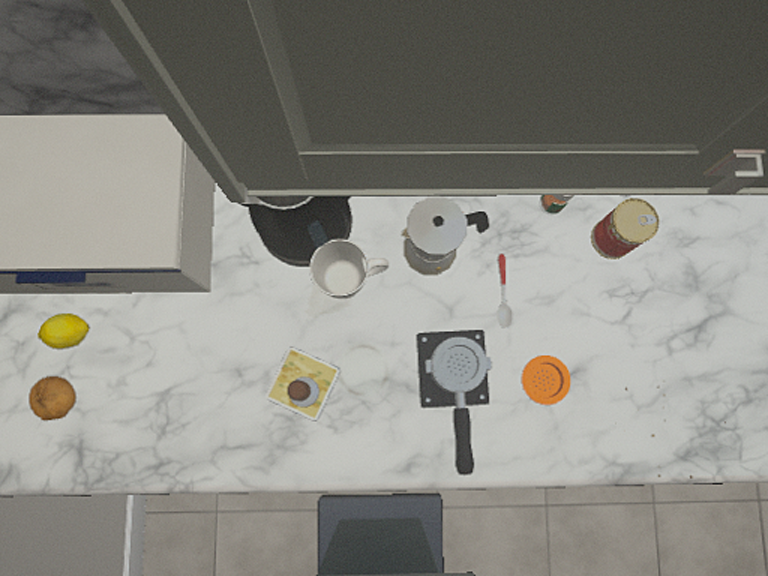

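The scene picture (1.5x) shows the tamper at (437,390), the portafilter with basket at (473,262), and the orange decoy at (511,254). In the top picture the tamper is at (302,390), the basket at (460,363), the orange decoy at (546,380), and the spoon at (503,290). There is also a faint disc on the worktop near (437,360) in scene, perhaps glass, which I'll check.

Possible confusions, in top pixels:
- **Tamper:** only the one at (302,390).
- **Basket:** grey one in the portafilter (460,363), or the orange one (546,380). I choose the grey one.

```bash
python3 - <<'E'
from h import *
import pickle
C={n:pickle.load(open(n+".pkl","rb")) for n in("scene","top")}
for n in C:
    W=cloud(C[n]);im=C[n]["image"]
    x,y,z=W[...,0],W[...,1],W[...,2]
    print(n,"table z",np.nanmedian(z[(x>.4)&(x<.75)&(abs(y)<.5)&(abs(z)<.02)]))
    def bb(name,m):
        p=W[m];
        if len(p): print(name,len(p),"med",np.median(p,0).round(4),"min",np.percentile(p,1,0).round(4),"max",np.percentile(p,99,0).round(4))
    r=(abs(y-.25)<.12)&(x>.35)&(x<.65)
    bb("tamper handle",r&(z>.06)&(z<.13)); bb("tamper top",r&(z>.092)&(z<.11)); bb("foot",r&(z>.012)&(z<.03))
    cm=(im[...,0]>im[...,2]*1.0+50)&r&(z<.012); bb("coaster yel",cm)
    q=(abs(y+.03)<.12)&(x>.3)&(x<.6)
    bb("rim",q&(z>.1)&(z<.14)); bb("pf",q&(z>.03)&(z<.14)); bb("base",q&(z>.005)&(z<.04)&(im.sum(-1)<200))
    bb("handle",q&(z>.05)&(z<.1)&(im.sum(-1)<150))
    hist,e=np.histogram(z[q&(z>.06)&(z<.15)],bins=np.arange(.06,.15,.004));print(list(zip(e.round(3),hist)))
    bb("cab",(z>.3)&(z<.8)); 
    bb("all tall mid",(z>.02)&(z<.3)&(x>.3)&(x<.8)&(abs(y)<.4))
save(C["scene"],"s1.png",(230,140,400,310),4)
W=cloud(C["scene"]);print(W[235:250:4,285:305:6].round(3).tolist())
E
```

```text
scene table z 0.0005043339880561604
tamper handle 1284 med [0.6155 0.3237 0.0942] min [0.4388 0.1304 0.0603] max [0.6171 0.369  0.1293]
tamper top 327 med [0.6156 0.3243 0.1008] min [0.4405 0.1306 0.0921] max [0.6171 0.369  0.1098]
foot 367 med [0.6152 0.3061 0.02  ] min [0.4271 0.1302 0.0122] max [0.6172 0.3694 0.0298]
coaster yel 442 med [0.4603 0.1459 0.0051] min [0.4212 0.1306 0.0025] max [0.5115 0.1717 0.0074]
rim 303 med [ 0.4808 -0.1094  0.1124] min [ 0.4395 -0.1495  0.1001] max [ 0.5196 -0.089   0.1147]
pf 1725 med [ 0.4625 -0.1127  0.0894] min [ 0.32   -0.1486  0.0327] max [0.5988 0.0774 0.1142]
base 994 med [ 0.4735 -0.1029  0.014 ] min [ 0.418  -0.1483  0.006 ] max [ 0.5373 -0.0711  0.0279]
handle 392 med [ 0.3633 -0.1256  0.0875] min [ 0.3173 -0.1371  0.0741] max [ 0.413  -0.119   0.0945]
[(np.float64(0.06), np.int64(52)), (np.float64(0.064), np.int64(51)), (np.float64(0.068), np.int64(71)), (np.float64(0.072), np.int64(92)), (np.float64(0.076), np.int64(115)), (np.float64(0.08), np.int64(134)), (np.float64(0.084), np.int64(167)), (np.float64(0.088), np.int64(213)), (np.f
[... 2126 characters left out ...]
(0.132), np.int64(0)), (np.float64(0.136), np.int64(0)), (np.float64(0.14), np.int64(0)), (np.float64(0.144), np.int64(0))]
cab 55294 med [ 0.6507 -0.068   0.6087] min [ 0.6397 -0.3642  0.3253] max [0.8914 0.4223 0.7212]
all tall mid 14844 med [0.6754 0.1411 0.1449] min [ 0.3433 -0.3917  0.0223] max [0.795  0.3966 0.2372]
[[[0.502, 0.009, 0.001], [0.489, 0.003, 0.001], [0.476, -0.002, 0.002], [0.463, -0.009, 0.001]], [[0.496, 0.022, 0.002], [0.449, 0.113, 0.103], [0.472, 0.009, -0.0], [0.459, 0.004, 0.001]], [[0.459, 0.12, 0.095], [0.446, 0.122, 0.102], [0.436, 0.116, 0.101], [0.455, 0.013, -0.002]], [[0.455, 0.129, 0.094], [0.443, 0.128, 0.098], [0.433, 0.123, 0.097], [0.45, 0.028, 0.001]]]
```

View pics/s1.png

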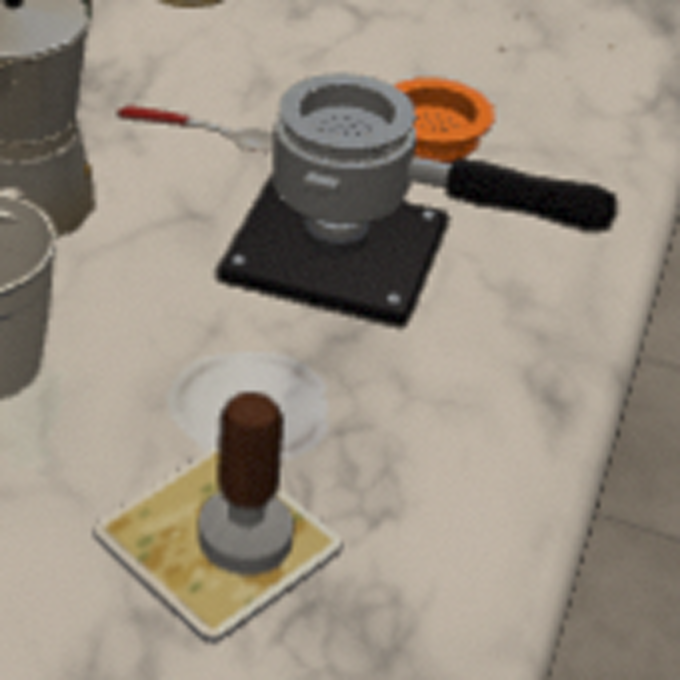

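The crop shows the grey basket in the portafilter at crop (345,115), the tamper at (247,480), and the faint disc, which is flat on the worktop. Next are the refined fits.

```bash
cat > fit.py <<'E'
from h import *
from scipy.optimize import least_squares
def circ(p,R=None):
    c0=np.median(p[:,:2],0)
    if R: f=lambda q:np.hypot(*(p[:,:2]-q[:2]).T)-R; x0=c0+0.
    else: f=lambda q:np.hypot(*(p[:,:2]-q[:2]).T)-q[2]; x0=[*c0,.03]
    s=least_squares(f,x0,loss="soft_l1",f_scale=.001); return s.x.round(4),np.std(s.fun).round(4)
def plane(p):
    A=np.c_[p[:,:2]-p[:,:2].mean(0),np.ones(len(p))]; s=np.linalg.lstsq(A,p[:,2],rcond=None)[0]; return s.round(4)
def seat(c):
    W=cloud(c);d=np.hypot(W[...,0]-.480,W[...,1]+.115)
    z=W[...,2]; rim=W[(d<.05)&(z>.097)&(z<.122)]; top=np.percentile(rim[:,2],90)
    fl=rim[rim[:,2]>top-.005]; h=cv2.minEnclosingCircle(fl[:,:2].astype(np.float32))
    f=W[(d<.018)&(z>.07)&(z<.11)]
    print(" flange n",len(fl),"z med",np.median(fl[:,2]).round(4),"encl",np.round(h[0],4),round(h[1],4),"plane",plane(fl),"floor z",np.median(f[:,2]).round(4),plane(f))
E
python3 - <<'E'
from fit import *
import pickle
for n in("scene","top"):
    c=pickle.load(open(n+".pkl","rb"));W=cloud(c);im=c["image"].astype(int);print(n);seat(c)
    x,y,z=[W[...,i] for i in range(3)]
    r=(abs(y-.12)<.08)&(abs(x-.46)<.08)
    h=W[r&(z>.055)&(z<.088)];print(" handle",len(h),circ(h,.0155) if len(h)>20 else "")
    t=W[r&(z>.09)];print(" top",len(t),t.mean(0).round(4),t.max(0).round(4),t.min(0).round(4))
    f=W[r&(z>.008)&(z<.019)];print(" foot",len(f),circ(f,.0245))
    # coaster: rays to z=.005 via mask contour on rays
    m=((im[...,0]-im[...,2]>25)&r&(z<.012)).astype(np.uint8)
    k=W[m>0];rect=cv2.minAreaRect(k[:,:2].astype(np.float32));print(" coaster yellow",rect)
    w=W[r&(z>.0035)&(z<.0075)];print(" coaster z",cv2.minAreaRect(w[:,:2].astype(np.float32)))
    hd=W[(abs(y+.13)<.06)&(x>.3)&(x<.42)&(z>.06)&(z<.11)];print(" pf handle",hd.mean(0),np.polyfit(hd[:,0],hd[:,1],1))
    print(" x-front edge", W[(z>-.01)&(z<.01)&(abs(y)<.3)][:,0].min())
    for nm,mm in(("mug/pot",(x>.55)&(x<.8)&(y>-.12)&(y<.2)&(z>.03)&(z<.24)),):
        print(nm,W[mm].min(0),W[mm].max(0))
    u=(x>.62)&(abs(y)<.5)&(z>.3)&(z<.8); print(" cab",W[u].min(0),W[u].max(0))
E
```

```text
scene
 flange n 291 z med 0.113 encl [ 0.4797 -0.1282] 0.0408 plane [-0.0002  0.0036  0.1127] floor z 0.0978 [0.0087 0.0987 0.0984]
 handle 183 (array([0.4447, 0.1165]), np.float64(0.0007))
 top 178 [0.4431 0.1216 0.0981] [0.4605 0.133  0.1032] [0.4293 0.1031 0.0902]
 foot 120 (array([0.4445, 0.1162]), np.float64(0.0032))
 coaster yellow ((0.46127909421920776, 0.12845182418823242), (0.14485061168670654, 0.1597132384777069), 88.6200180053711)
 coaster z ((0.4593837261199951, 0.14409780502319336), (0.13968786597251892, 0.11515955626964569), 64.57429504394531)
 pf handle [ 0.3652935  -0.12731371  0.0857802 ] [ 0.02998591 -0.13826736]
 x-front edge 0.015017085838910205
mug/pot [ 0.58878126 -0.11999884  0.03004187] [0.79997411 0.19991879 0.23998575]
 cab [ 0.64012732 -0.49745344  0.30000352] [0.90396601 0.32416325 0.52287479]
top
 flange n 460 z med 0.1124 encl [ 0.4808 -0.1302] 0.0409 plane [-0.0046 -0.0027  0.1125] floor z 0.0954 [-0.0098  0.0614  0.0955]
 handle 22 (array([0.4451, 0.1168]), np.float64(0.0001))
 top 147 [0.4448 0.1158 0.0984] [0.4585 0.1307 0.1045] [0.4313 0.101  0.0902]
 foot 90 (array([0.4471, 0.1181]), np.float64(0.0109))
 coaster yellow ((0.45981448888778687, 0.11879421025514603), (0.08594604581594467, 0.08680080622434616), 64.39852905273438)
 coaster z ((0.4622074365615845, 0.12021413445472717), (0.15378230810165405, 0.15822409093379974), 1.3839662075042725)
 pf handle [ 0.36563534 -0.13371315  0.08922902] [ 0.03457762 -0.14635595]
 x-front edge 0.15014056027794187
mug/pot [ 0.58937226 -0.11975492  0.03003369] [0.77098703 0.19300889 0.23999345]
 cab [ 0.62000538 -0.4599162   0.30002131] [0.89400189 0.48282486 0.73076402]
```

```bash
cat > mv.py <<'E'
import sys
from h import *
from scipy.spatial.transform import Rotation as Ro
o=readout.get_obs(); R=Ro.from_euler("xyz",o["tool_rot"],degrees=True)
def to(p): return R.inv().apply(np.array(p)-o["tool_pos"]).round(4)
if __name__=="__main__":
    print("t",round(o["time_s"],2),"pos",o["tool_pos"].round(4),"rot",o["tool_rot"].round(2),"F",o["force"].round(2),"M",o["wrist_torque"].round(2),"w",round(o["grip_width"],4),"q",o["qpos"].round(0))
    a=np.array(sys.argv[1:],float).reshape(-1,3)
    for p in a: print(p,"->",to(p))
E
python3 mv.py .43 -.4 .22 .445 .1167 .2
python3 - <<'E'
from fit import *
import pickle
c=pickle.load(open("scene.pkl","rb"));W=cloud(c);im=c["image"].astype(int)
x,y,z=[W[...,i] for i in range(3)]
m=((im[...,0]-im[...,2]>35)&(abs(x-.46)<.07)&(abs(y-.119)<.07)&(z<.015)).astype(np.uint8)
n,l,s,_=cv2.connectedComponentsWithStats(m);i=1+s[1:,4].argmax();print(s[i],cv2.minAreaRect(W[l==i][:,:2].astype(np.float32)))
E
```

```text
t 0.1 pos [ 0.1611 -0.6292  0.2216] rot [-1.799e+02  1.000e-02  1.437e+01] F [-1.26 -0.18  0.79] M [-0.06  0.05 -0.04] w 0.0868 q [76. 18. -4. 83.  1. 79. -3.]
[ 0.43 -0.4   0.22] -> [ 0.3173 -0.1553  0.0018]
[0.445  0.1167 0.2   ] -> [ 0.4601 -0.652   0.0227]
[256 253  57  45 861] ((0.4596589207649231, 0.1199239119887352), (0.08850397169589996, 0.08974403142929077), 65.36548614501953)
```

Both views agree on the numbers I need:
- Coaster centre: (0.460, 0.119)
- Tamper: (0.445, 0.1167)
- Seat: (0.480, -0.129)

Request:
servo_tool --plan '[[[0.087,0.317,-0.155,0,0],[0.087,0.317,-0.155,0,0],[0.087,0.317,-0.155,0,0],[0.087,0.317,-0.155,0,0],[0.087,0.317,-0.155,0,0],[0.087,0.317,-0.155,0,0],[0.087,0.317,-0.155,0,0],[0.087,0.317,-0.155,0,0],[0.087,0.317,-0.155,0,0],[0.087,0.34,-0.2,0,0],[0.087,0.35,-0.24,0,0],[0.087,0.36,-0.28,0,0]]]'

```text
time_s: 1.1
tool_pos: [0.4407, -0.2742, 0.2211]
tool_rot: [-179.8, 0.0, 14.4]
force: [1.5, 0.5, 1.2]
grip_width: 0.0874
```

```bash
python3 mv.py .445 .1167 .2
```

```text
t 1.1 pos [ 0.4407 -0.2742  0.2211] rot [-1.7982e+02  3.0000e-02  1.4400e+01] F [1.45 0.52 1.23] M [ 0.08 -0.04 -0.  ] w 0.0874 q [ 49.   4. -21. 101.   1.  76. -48.]
[0.445  0.1167 0.2   ] -> [ 0.1014 -0.3775  0.0223]
```

Request:
servo_tool --plan '[[[0.087,0.101,-0.377,0.01,0],[0.087,0.101,-0.377,0.01,0],[0.087,0.101,-0.377,0.01,0],[0.087,0.101,-0.377,0.01,0],[0.087,0.101,-0.377,0.01,0],[0.087,0.101,-0.377,0.01,0],[0.087,0.101,-0.377,0.01,0],[0.087,0.101,-0.377,0.01,0],[0.087,0.101,-0.377,0.01,0],[0.087,0.101,-0.377,0.022,0],[0.087,0.101,-0.377,0.022,0],[0.087,0.101,-0.377,0.022,0]]]'

```text
time_s: 2.1
tool_pos: [0.4438, 0.1168, 0.1996]
tool_rot: [-179.8, 0.1, 14.6]
force: [-1.8, -1.1, -0.9]
grip_width: 0.0867
```

```bash
python3 mv.py .445 .1167 .054
```

```text
t 2.1 pos [0.4438 0.1168 0.1996] rot [-1.7982e+02  1.3000e-01  1.4580e+01] F [-1.81 -1.15 -0.85] M [-0.02 -0.01 -0.04] w 0.0867 q [ 30.  -4. -46. 109.  -3.  73. -90.]
[0.445  0.1167 0.054 ] -> [0.0014 0.0009 0.1456]
```

Request:
servo_tool --plan '[[[0.087,0.001,0.001,0.03,0],[0.087,0.001,0.001,0.06,0],[0.087,0.001,0.001,0.09,0],[0.087,0.001,0.001,0.11,0],[0.087,0.001,0.001,0.125,0],[0.087,0.001,0.001,0.135,0],[0.087,0.001,0.001,0.145,0],[0.087,0.001,0.001,0.145,0]]]'

```text
time_s: 2.77
tool_pos: [0.4438, 0.1152, 0.0531]
tool_rot: [-179.8, 0.3, 14.5]
force: [-0.6, 0.7, 0.1]
grip_width: 0.0868
```

```bash
python3 mv.py .445 .1167 .054; python3 -c "
from h import *
c=read_camera('scene');save(c,'g.png',(220,180,350,310),4)"
```

```text
t 2.77 pos [0.4438 0.1152 0.0531] rot [-179.81    0.29   14.48] F [-0.61  0.69  0.11] M [-0.03  0.08 -0.02] w 0.0868 q [ 27.   8. -47. 119.   7.  56. -99.]
[0.445  0.1167 0.054 ] -> [ 0.0016 -0.0012 -0.0009]
```

View pics/g.png

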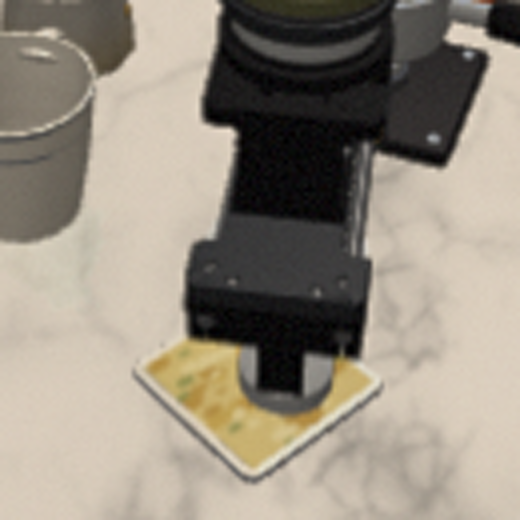

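The fingers straddle the handle. I'm closing now.

Request:
servo_tool --plan '[[[0.087,0.0016,-0.001,-0.001,0],[0.087,0.0016,-0.001,-0.001,0],[0.05,0.0016,-0.001,-0.001,0],[0.035,0.0016,-0.001,-0.001,0],[0.02,0.0016,-0.001,-0.001,0],[0.02,0.0016,-0.001,-0.001,0],[0.02,0.0016,-0.001,-0.001,0],[0.02,0.0016,-0.001,-0.001,0],[0.02,0.0016,-0.001,-0.001,0],[0.02,0.0016,-0.001,-0.001,0]]]' --force 50

```text
time_s: 3.65
tool_pos: [0.4457, 0.117, 0.0552]
tool_rot: [-179.8, 0.2, 14.5]
force: [-0.8, -0.4, -0.1]
grip_width: 0.0418
```

```bash
python3 mv.py .445 .1167 .16
```

```text
t 3.65 pos [0.4457 0.117  0.0552] rot [-179.81    0.2    14.51] F [-0.78 -0.43 -0.1 ] M [ 0.02 -0.01 -0.01] w 0.0418 q [ 27.   9. -47. 118.   7.  56. -99.]
[0.445  0.1167 0.16  ] -> [-0.0011 -0.0002 -0.1048]
```

Still closing (opening 42 mm).

Request:
servo_tool --plan '[[[0.02,-0.0005,0,0.001,0],[0.02,-0.0005,0,0.001,0],[0.02,-0.0005,0,0.001,0],[0.02,-0.0005,0,0.001,0],[0.02,-0.0005,0,0.001,0],[0.02,-0.0005,0,0.001,0]]]'

```text
time_s: 4.15
tool_pos: [0.445, 0.1169, 0.054]
tool_rot: [-179.8, 0.2, 14.5]
force: [-0.3, 0.2, -2.3]
grip_width: 0.0303
```

```bash
python3 mv.py .445 .1167 .16
```

```text
t 4.15 pos [0.445  0.1169 0.054 ] rot [-179.81    0.23   14.51] F [-0.34  0.17 -2.31] M [ 0.01 -0.02 -0.08] w 0.0303 q [ 27.   9. -47. 119.   7.  56. -99.]
[0.445  0.1167 0.16  ] -> [-0.0005 -0.0002 -0.106 ]
```

Request:
servo_tool --plan '[[[0.02,0,0,-0.01,0],[0.02,0,0,-0.025,0],[0.02,0,0,-0.045,0],[0.02,0,0,-0.065,0],[0.02,0,0,-0.085,0],[0.02,0,0,-0.105,0],[0.02,0,0,-0.12,0],[0.02,0,0,-0.13,0],[0.02,0,0,-0.14,0],[0.02,0,0,-0.145,0],[0.02,0,0,-0.145,0],[0.02,0,0,-0.145,0]]]'

```text
time_s: 5.15
tool_pos: [0.4454, 0.1165, 0.1985]
tool_rot: [-179.8, 0.3, 14.5]
force: [0.9, -0.3, -3.5]
grip_width: 0.0295
```

```bash
python3 mv.py .48 -.129 .2; python3 - <<'E'
from fit import *
for n in("scene","top"):
    c=read_camera(n);W=cloud(c);im=c["image"].astype(int)
    save(c,n+"lift.png",(200,100,400,300) if n=="scene" else (130,180,330,320),3)
    z=W[...,2];d=np.hypot(W[...,0]-.445,W[...,1]-.117)
    f=W[(d<.04)&(z>.145)&(z<.166)];print(n,len(f),circ(f,.0245) if len(f)>20 else"",np.percentile(f[:,2],[1,99]))
E
```

```text
t 5.15 pos [0.4454 0.1165 0.1985] rot [-179.8     0.27   14.51] F [ 0.86 -0.26 -3.52] M [0.01 0.02 0.05] w 0.0295 q [ 31.  -3. -46. 109.  -3.  73. -90.]
[ 0.48  -0.129  0.2  ] -> [-0.028   0.2463 -0.0022]
scene 287 (array([0.4453, 0.1153]), np.float64(0.0024)) [0.14977517 0.16591251]
top 1  [0.16486475 0.16486475]
```

View pics/scenelift.png

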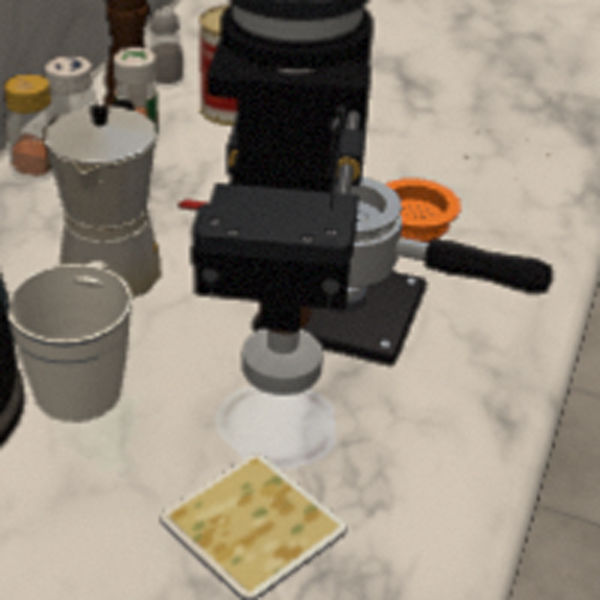

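The tamper is held upright with its foot at crop (283,362), and the coaster at (253,525) is clear. Moving over the seat.

Request:
servo_tool --plan '[[[0.02,-0.001,0.01,0,0],[0.02,-0.004,0.035,0,0],[0.02,-0.007,0.065,0,0],[0.02,-0.011,0.095,0,0],[0.02,-0.014,0.125,0,0],[0.02,-0.018,0.155,0,0],[0.02,-0.021,0.185,0,0],[0.02,-0.024,0.21,0,0],[0.02,-0.027,0.235,0,0],[0.02,-0.028,0.246,0,0],[0.02,-0.028,0.246,0,0],[0.02,-0.028,0.246,0,0]]]'

```text
time_s: 6.25
tool_pos: [0.4791, -0.1286, 0.1965]
tool_rot: [-179.7, 0.4, 14.5]
force: [0.2, 0.9, -2.4]
grip_width: 0.0297
```

```bash
python3 mv.py .48 -.129 .2 .48 -.129 .155; python3 - <<'E'
from fit import *
for n in("scene",):
    c=read_camera(n);W=cloud(c);save(c,n+"over.png",(260,100,400,240),4);seat(c)
    z=W[...,2];d=np.hypot(W[...,0]-.48,W[...,1]+.129)
    f=W[(d<.04)&(z>.146)&(z<.163)];print(n,len(f),circ(f,.0245) if len(f)>20 else"")
E
```

```text
t 6.25 pos [ 0.4791 -0.1286  0.1965] rot [-179.66    0.38   14.45] F [ 0.22  0.92 -2.38] M [0.05 0.02 0.  ] w 0.0297 q [ 43.   2. -32. 105.   1.  73. -64.]
[ 0.48  -0.129  0.2  ] -> [ 0.0008  0.0006 -0.0035]
[ 0.48  -0.129  0.155] -> [0.0011 0.0008 0.0415]
 flange n 279 z med 0.1128 encl [ 0.4798 -0.1285] 0.0408 plane [0.0012 0.0076 0.1127] floor z 0.0973 [-0.0294  0.0702  0.0979]
scene 136 (array([ 0.4784, -0.1293]), np.float64(0.0017))
```

View pics/sceneover.png

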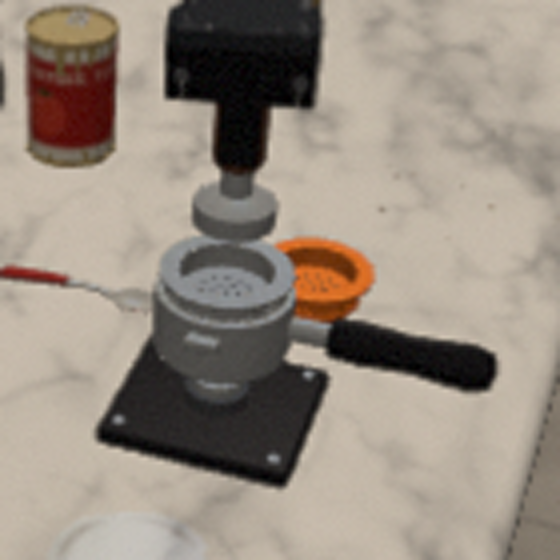

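The foot (crop 235,210) is centred above the basket (228,280). Now I descend to just above its floor.

Request:
servo_tool --plan '[[[0.02,0.001,0.001,0.008,0],[0.02,0.001,0.001,0.016,0],[0.02,0.001,0.001,0.022,0],[0.02,0.001,0.001,0.028,0],[0.02,0.001,0.001,0.034,0],[0.02,0.001,0.001,0.039,0],[0.02,0.001,0.001,0.043,0],[0.02,0.001,0.001,0.043,0],[0.02,0.001,0.001,0.043,0]]]'

```text
time_s: 7.05
tool_pos: [0.4801, -0.128, 0.1536]
tool_rot: [-179.7, 0.4, 14.6]
force: [0.3, -1.1, -2.7]
grip_width: 0.03
```

```bash
python3 mv.py .48 -.129 .145
```

```text
t 7.05 pos [ 0.4801 -0.128   0.1536] rot [-179.66    0.38   14.57] F [ 0.3  -1.07 -2.66] M [ 0.03 -0.02  0.01] w 0.03 q [ 43.   5. -32. 108.   2.  68. -65.]
[ 0.48  -0.129  0.145] -> [-0.0003  0.001   0.0086]
```

Request:
servo_tool --plan '[[[0.02,0,0.001,0.002,0],[0.02,0,0.001,0.004,0],[0.02,0,0.001,0.006,0],[0.02,0,0.001,0.007,0],[0.02,0,0.001,0.008,0],[0.02,0,0.001,0.0085,0],[0.02,0,0.001,0.009,0],[0.02,0,0.001,0.0095,0],[0.02,0,0.001,0.01,0],[0.02,0,0.001,0.01,0]]]'

```text
time_s: 7.88
tool_pos: [0.4806, -0.129, 0.1443]
tool_rot: [-179.7, 0.3, 14.6]
force: [-1.5, 0.7, 4.6]
grip_width: 0.0303
```

```bash
python3 mv.py .48 -.129 .14
```

```text
t 7.88 pos [ 0.4806 -0.129   0.1443] rot [-179.7     0.34   14.57] F [-1.5   0.7   4.57] M [0.14 0.48 0.03] w 0.0303 q [ 43.   5. -32. 109.   3.  67. -66.]
[ 0.48  -0.129  0.14 ] -> [-0.0006 -0.0001  0.0043]
```

Request:
servo_tool --plan '[[[0.02,0,0,0.0005,0],[0.02,0,0,0.001,0],[0.02,0,0,0.0015,0],[0.02,0,0,0.002,0],[0.02,0,0,0.0025,0],[0.02,0,0,0.003,0],[0.02,0,0,0.003,0]]]'

```text
time_s: 8.47
tool_pos: [0.481, -0.129, 0.1418]
tool_rot: [-179.7, 0.3, 14.6]
force: [-2.4, 0.3, 4.7]
grip_width: 0.0298
```

```bash
python3 mv.py .48 -.129 .14
```

```text
t 8.47 pos [ 0.481  -0.129   0.1418] rot [-179.73    0.3    14.58] F [-2.4  0.3  4.7] M [0.27 0.6  0.05] w 0.0298 q [ 43.   5. -32. 109.   3.  67. -66.]
[ 0.48  -0.129  0.14 ] -> [-0.0009 -0.0002  0.0018]
```

Request:
servo_tool --plan '[[[0.02,-0.001,0,0.0005,0],[0.02,-0.001,0,0.001,0],[0.02,-0.001,0,0.0015,0],[0.02,-0.001,0,0.002,0],[0.02,-0.001,0,0.0025,0],[0.02,-0.001,0,0.003,0],[0.02,-0.001,0,0.003,0]]]'

```text
time_s: 9.05
tool_pos: [0.4809, -0.1291, 0.1398]
tool_rot: [-179.8, 0.2, 14.6]
force: [-1.7, 1.3, 6.9]
grip_width: 0.0297
```

```bash
python3 mv.py .48 -.129 .14
```

```text
t 9.05 pos [ 0.4809 -0.1291  0.1398] rot [-179.78    0.2    14.59] F [-1.68  1.34  6.94] M [0.3  0.49 0.06] w 0.0297 q [ 43.   5. -32. 109.   3.  67. -66.]
[ 0.48  -0.129  0.14 ] -> [-0.0009 -0.0003 -0.0002]
```

Request:
servo_tool --plan '[[[0.02,-0.001,0,0.0005,0],[0.02,-0.001,0,0.001,0],[0.02,-0.001,0,0.0015,0],[0.02,-0.001,0,0.002,0],[0.02,-0.001,0,0.0025,0],[0.02,-0.001,0,0.003,0],[0.02,-0.001,0,0.003,0]]]'

```text
time_s: 9.63
tool_pos: [0.4806, -0.1295, 0.1369]
tool_rot: [-179.8, 0.1, 14.6]
force: [0.3, 0.4, -3.4]
grip_width: 0.0299
```

```bash
python3 mv.py .48 -.129 .14; python3 -c "
from fit import *
c=read_camera('scene');save(c,'p1.png',(290,130,390,210),6);seat(c)"
```

```text
t 9.63 pos [ 0.4806 -0.1295  0.1369] rot [-1.7982e+02  1.1000e-01  1.4600e+01] F [ 0.31  0.41 -3.44] M [ 0.02 -0.04  0.01] w 0.0299 q [ 43.   5. -32. 110.   3.  66. -66.]
[ 0.48  -0.129  0.14 ] -> [-0.0005 -0.0006 -0.0031]
 flange n 267 z med 0.1043 encl [ 0.4803 -0.1291] 0.0404 plane [ 0.0051 -0.0104  0.1062] floor z 0.1046 [-0.0201 -0.2443  0.1049]
```

It snapped: the force is gone and the flange fell about 9 mm. Now I press on toward 16 N.

Request:
servo_tool --plan '[[[0.02,0,-0.0005,0.0005,0],[0.02,0,-0.0005,0.001,0],[0.02,0,-0.0005,0.0015,0],[0.02,0,-0.0005,0.002,0],[0.02,0,-0.0005,0.0025,0],[0.02,0,-0.0005,0.003,0],[0.02,0,-0.0005,0.0035,0],[0.02,0,-0.0005,0.004,0],[0.02,0,-0.0005,0.004,0]]]'

```text
time_s: 10.43
tool_pos: [0.4798, -0.1291, 0.1329]
tool_rot: [-179.8, 0.2, 14.6]
force: [-4.1, 0.7, 6.1]
grip_width: 0.0299
```

```bash
python3 mv.py .48 -.129 .14
```

```text
t 10.43 pos [ 0.4798 -0.1291  0.1329] rot [-179.8     0.2    14.59] F [-4.06  0.66  6.11] M [ 0.01  0.77 -0.02] w 0.0299 q [ 43.   6. -32. 110.   3.  66. -66.]
[ 0.48  -0.129  0.14 ] -> [ 0.0002 -0.     -0.0071]
```

Request:
servo_tool --plan '[[[0.02,-0.0005,0,0.0005,0],[0.02,-0.001,0,0.001,0],[0.02,-0.001,0,0.0015,0],[0.02,-0.001,0,0.002,0],[0.02,-0.001,0,0.0025,0],[0.02,-0.001,0,0.003,0],[0.02,-0.001,0,0.003,0]]]'

```text
time_s: 11.02
tool_pos: [0.4796, -0.1291, 0.131]
tool_rot: [-179.8, 0.1, 14.6]
force: [-1.4, 2.0, 7.8]
grip_width: 0.03
```

```bash
python3 mv.py .48 -.129 .14
```

```text
t 11.02 pos [ 0.4796 -0.1291  0.131 ] rot [-1.7984e+02  1.1000e-01  1.4600e+01] F [-1.4   2.01  7.78] M [ 0.2   0.53 -0.03] w 0.03 q [ 43.   6. -32. 110.   3.  65. -66.]
[ 0.48  -0.129  0.14 ] -> [ 0.0004 -0.0001 -0.009 ]
```

Request:
servo_tool --plan '[[[0.02,0,0,0.0005,0],[0.02,0,0,0.001,0],[0.02,0,0,0.0015,0],[0.02,0,0,0.002,0],[0.02,0,0,0.0025,0],[0.02,0,0,0.003,0],[0.02,0,0,0.0035,0],[0.02,0,0,0.004,0],[0.02,0,0,0.004,0]]]'

```text
time_s: 11.77
tool_pos: [0.4797, -0.1291, 0.1284]
tool_rot: [-179.9, 0.1, 14.6]
force: [-4.3, 2.0, 10.9]
grip_width: 0.0295
```

```bash
python3 mv.py .48 -.129 .14
```

```text
t 11.77 pos [ 0.4797 -0.1291  0.1284] rot [-1.7987e+02  1.2000e-01  1.4590e+01] F [-4.31  1.97 10.94] M [0.21 1.12 0.01] w 0.0295 q [ 42.   6. -32. 110.   3.  65. -66.]
[ 0.48  -0.129  0.14 ] -> [ 0.0003 -0.0001 -0.0116]
```

Request:
servo_tool --plan '[[[0.02,-0.0005,0,0.0015,0],[0.02,-0.0005,0,0.002,0],[0.02,-0.0005,0,0.0025,0],[0.02,-0.0005,0,0.003,0],[0.02,-0.0005,0,0.003,0],[0.02,-0.0005,0,0.003,0]]]'

```text
time_s: 12.27
tool_pos: [0.4797, -0.1291, 0.127]
tool_rot: [-179.9, 0.1, 14.6]
force: [-4.1, 2.0, 12.4]
grip_width: 0.0297
```

```bash
python3 - <<'E'
from fit import *
F=[]
for i in range(4):
    F.append(readout.get_obs()["force"]);c=read_camera('scene')
F.append(readout.get_obs()["force"]);print(np.round(F,1),readout.get_obs()["tool_pos"],readout.get_obs()["time_s"]);seat(c)
E
```

```text
[[-4.1  2.  12.4]
 [-4.4  2.  12. ]
 [-4.4  1.8 11.5]
 [-4.5  1.3 12.3]
 [-5.2  1.  12.6]] [ 0.47969655 -0.1290934   0.12702841] 12.4667
 flange n 14 z med 0.1184 encl [ 0.4776 -0.1235] 0.0131 plane [-0.1308  0.3833  0.1176] floor z 0.0963 [-0.0455 -0.3888  0.0977]
```

Request:
servo_tool --plan '[[[0.02,-0.001,0,0.0022,0],[0.02,-0.001,0,0.0026,0],[0.02,-0.001,0,0.0026,0],[0.02,-0.001,0,0.0026,0],[0.02,-0.001,0,0.0026,0],[0.02,-0.001,0,0.0026,0],[0.02,-0.001,0,0.0026,0],[0.02,-0.001,0,0.0026,0],[0.02,-0.001,0,0.0026,0],[0.02,-0.001,0,0.0026,0],[0.02,-0.001,0,0.0026,0],[0.02,-0.001,0,0.0026,0]]]'

```text
time_s: 13.47
tool_pos: [0.4797, -0.1291, 0.1263]
tool_rot: [-180.0, -0.0, 14.6]
force: [-3.4, 0.5, 12.8]
grip_width: 0.0297
```

```bash
python3 - <<'E'
from fit import *
F=[]
for i in range(12):
    F.append(readout.get_obs()["force"]);c=read_camera('scene')
o=readout.get_obs();print(np.round(np.array(F)[:,2],1),np.mean(F,0).round(2),o["tool_pos"],o["time_s"],o["wrist_torque"])
W=cloud(c);z=W[...,2];d=np.hypot(W[...,0]-.48,W[...,1]+.129);p=W[(d<.05)&(d>.026)&(z<.11)&(z>.07)]
print(np.histogram(p[:,2],np.arange(.07,.112,.003)));save(c,"hold.png",(290,130,390,210),6)
E
```

```text
[12.8 12.7 13.1 12.8 13.1 12.5 12.8 12.5 12.5 12.1 12.7 12.2] [-3.75  1.5  12.64] [ 0.47966242 -0.12905449  0.12632283] 14.0667 [ 0.40291011  0.93352424 -0.04397485]
(array([ 24,  30,  39,  38,  49,  49,  70, 126, 167,   1,   0,   0,   0]), array([0.07 , 0.073, 0.076, 0.079, 0.082, 0.085, 0.088, 0.091, 0.094,
       0.097, 0.1  , 0.103, 0.106, 0.109]))
```

View pics/hold.png

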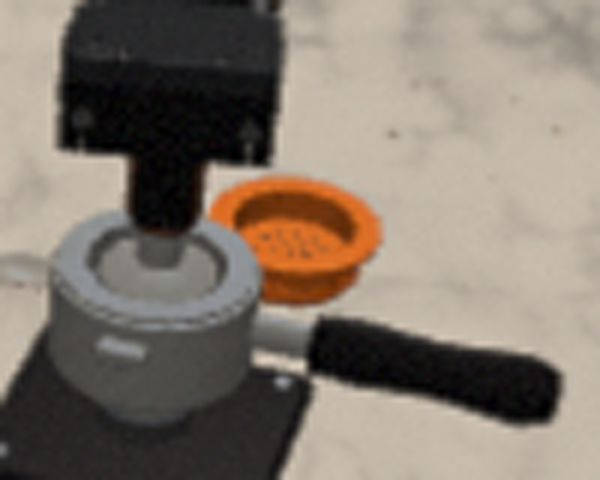

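Held at about 15.8 N with the flange down on the rim. I'll hold one more second at about 16 N to be sure, then release slowly.

Request:
servo_tool --plan '[[[0.02,-0.0005,0,0.0022,0],[0.02,-0.0005,0,0.0022,0],[0.02,-0.0005,0,0.0022,0],[0.02,-0.0005,0,0.0022,0],[0.02,-0.0005,0,0.0022,0],[0.02,-0.0005,0,0.0022,0],[0.02,-0.0005,0,0.0022,0],[0.02,-0.0005,0,0.0022,0],[0.02,-0.0005,0,0.0022,0],[0.02,-0.0005,0,0.0022,0],[0.02,-0.0005,0,0.0022,0],[0.02,-0.0005,0,0.0022,0]]]'

```text
time_s: 15.07
tool_pos: [0.4797, -0.129, 0.126]
tool_rot: [180.0, -0.0, 14.6]
force: [-3.9, 1.4, 13.3]
grip_width: 0.03
```

Request:
servo_tool --plan '[[[0.02,0,0,-0.001,0],[0.02,0,0,-0.002,0],[0.02,0,0,-0.003,0],[0.02,0,0,-0.004,0],[0.02,0,0,-0.005,0],[0.02,0,0,-0.006,0],[0.02,0,0,-0.007,0],[0.02,0,0,-0.008,0],[0.02,0,0,-0.009,0],[0.02,0,0,-0.01,0],[0.02,0,0,-0.012,0],[0.02,0,0,-0.014,0]]]'

```text
time_s: 16.07
tool_pos: [0.4793, -0.1289, 0.1393]
tool_rot: [-180.0, -0.0, 14.6]
force: [-0.1, 0.3, -3.1]
grip_width: 0.0299
```

```bash
python3 mv.py .48 -.129 .2
```

```text
t 16.07 pos [ 0.4793 -0.1289  0.1393] rot [-1.7996e+02 -1.0000e-02  1.4600e+01] F [-0.11  0.28 -3.14] M [-0.02  0.05  0.01] w 0.0299 q [ 43.   5. -32. 110.   3.  66. -66.]
[ 0.48  -0.129  0.2  ] -> [ 0.0006  0.0002 -0.0607]
```

Request:
servo_tool --plan '[[[0.02,0,0,-0.008,0],[0.02,0,0,-0.016,0],[0.02,0,0,-0.026,0],[0.02,0,0,-0.038,0],[0.02,0,0,-0.048,0],[0.02,0,0,-0.056,0],[0.02,0,0,-0.061,0],[0.02,0,0,-0.061,0],[0.02,0,0,-0.061,0]]]'

```text
time_s: 16.82
tool_pos: [0.4794, -0.129, 0.2004]
tool_rot: [-180.0, -0.0, 14.6]
force: [0.6, 0.2, -3.9]
grip_width: 0.03
```

```bash
python3 mv.py .48 -.129 .2 .46 .119 .2; python3 - <<'E'
from fit import *
c=read_camera('scene');seat(c);save(c,"out.png",(260,100,400,240),4)
W=cloud(c);z=W[...,2];d=np.hypot(W[...,0]-.48,W[...,1]+.129)
for a,b in((.146,.149),(.149,.153),(.153,.157),(.146,.163)):
    f=W[(d<.04)&(z>a)&(z<b)];print(a,len(f),circ(f,.0245) if len(f)>10 else"")
im=c["image"].astype(int);x,y=W[...,0],W[...,1]
m=((im[...,0]-im[...,2]>35)&(abs(x-.46)<.07)&(abs(y-.119)<.07)&(z<.015)).astype(np.uint8)
n,l,s,_=cv2.connectedComponentsWithStats(m);i=1+s[1:,4].argmax();print(s[i],cv2.minAreaRect(W[l==i][:,:2].astype(np.float32)))
E
```

```text
t 16.82 pos [ 0.4794 -0.129   0.2004] rot [-1.7997e+02 -1.0000e-02  1.4600e+01] F [ 0.57  0.23 -3.88] M [-0.    0.04  0.05] w 0.03 q [ 43.   2. -32. 105.   1.  73. -64.]
[ 0.48  -0.129  0.2  ] -> [0.0006 0.0001 0.0004]
[0.46  0.119 0.2  ] -> [ 0.0438 -0.2449  0.0006]
 flange n 337 z med 0.1028 encl [ 0.4799 -0.1266] 0.0427 plane [ 0.0075 -0.0075  0.1025] floor z 0.0879 [-0.0357  0.5766  0.0945]
0.146 0 
0.149 7 
0.153 28 (array([ 0.4793, -0.1298]), np.float64(0.0009))
0.146 81 (array([ 0.4792, -0.1296]), np.float64(0.0011))
[ 256  252   57   46 1368] ((0.45980408787727356, 0.11912844330072403), (0.08934225887060165, 0.09039205312728882), 64.82831573486328)
```

View pics/out.png

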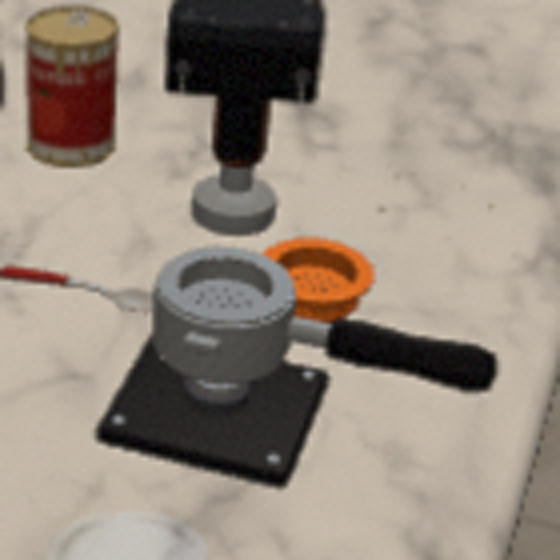

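The basket is home: its flange at crop (225,290) is flat on the rim, with its top at z 0.1028 m (expected 0.103). Next I carry the tamper to the coaster centre.

Request:
servo_tool --plan '[[[0.02,0.002,-0.01,0,0],[0.02,0.006,-0.035,0,0],[0.02,0.012,-0.065,0,0],[0.02,0.017,-0.095,0,0],[0.02,0.022,-0.125,0,0],[0.02,0.028,-0.155,0,0],[0.02,0.033,-0.185,0,0],[0.02,0.038,-0.21,0,0],[0.02,0.042,-0.235,0,0],[0.02,0.044,-0.245,0,0],[0.02,0.044,-0.245,0,0],[0.02,0.044,-0.245,0,0]]]'

```text
time_s: 17.87
tool_pos: [0.4595, 0.119, 0.1998]
tool_rot: [-180.0, 0.1, 14.7]
force: [-0.2, -1.1, -2.9]
grip_width: 0.0299
```

```bash
python3 mv.py .46 .119 .062
```

```text
t 17.87 pos [0.4595 0.119  0.1998] rot [-1.7998e+02  8.0000e-02  1.4670e+01] F [-0.24 -1.05 -2.9 ] M [-0.04 -0.01  0.03] w 0.0299 q [ 30.  -1. -46. 107.  -1.  73. -92.]
[0.46  0.119 0.062] -> [0.0007 0.0002 0.1378]
```

Request:
servo_tool --plan '[[[0.02,0.0005,0,0.01,0],[0.02,0.0005,0,0.03,0],[0.02,0.0005,0,0.05,0],[0.02,0.0005,0,0.07,0],[0.02,0.0005,0,0.09,0],[0.02,0.0005,0,0.105,0],[0.02,0.0005,0,0.118,0],[0.02,0.0005,0,0.128,0],[0.02,0.0005,0,0.135,0],[0.02,0.0005,0,0.138,0],[0.02,0.0005,0,0.138,0],[0.02,0.0005,0,0.138,0]]]'

```text
time_s: 18.87
tool_pos: [0.4602, 0.119, 0.0621]
tool_rot: [-180.0, 0.0, 14.7]
force: [1.0, -0.2, -3.0]
grip_width: 0.0301
```

```bash
python3 mv.py .46 .119 .054; python3 - <<'E'
from fit import *
c=read_camera('scene');W=cloud(c);z=W[...,2];d=np.hypot(W[...,0]-.46,W[...,1]-.119)
f=W[(d<.035)&(z>.014)&(z<.024)];print(len(f),circ(f,.0245))
E
```

```text
t 18.87 pos [0.4602 0.119  0.0621] rot [-1.7998e+02  5.0000e-02  1.4650e+01] F [ 0.97 -0.16 -2.99] M [-0.02 -0.02  0.  ] w 0.0301 q [  26.   10.  -47.  116.    8.   57. -100.]
[0.46  0.119 0.054] -> [-0.0002 -0.      0.0081]
70 (array([0.46  , 0.1188]), np.float64(0.0007))
```

The foot is centred at (0.460, 0.119). Lowering to contact.

Request:
servo_tool --plan '[[[0.02,0,0,0.002,0],[0.02,0,0,0.004,0],[0.02,0,0,0.005,0],[0.02,0,0,0.006,0],[0.02,0,0,0.0065,0],[0.02,0,0,0.007,0],[0.02,0,0,0.0075,0],[0.02,0,0,0.0075,0]]]'

```text
time_s: 19.58
tool_pos: [0.4604, 0.1191, 0.0548]
tool_rot: [-180.0, 0.0, 14.7]
force: [-0.8, -0.3, -3.2]
grip_width: 0.0299
```

```bash
python3 mv.py .46 .119 .054
```

```text
t 19.58 pos [0.4604 0.1191 0.0548] rot [-1.7999e+02  2.0000e-02  1.4660e+01] F [-0.82 -0.34 -3.2 ] M [-0.03  0.02 -0.02] w 0.0299 q [  26.   11.  -47.  117.    9.   56. -100.]
[0.46  0.119 0.054] -> [-0.0004  0.0001  0.0008]
```

Request:
servo_tool --plan '[[[0.02,-0.0004,0,0.0003,0],[0.02,-0.0004,0,0.0006,0],[0.02,-0.0004,0,0.0009,0],[0.02,-0.0004,0,0.0011,0],[0.02,-0.0004,0,0.0011,0],[0.02,-0.0004,0,0.0011,0]]]'

```text
time_s: 20.08
tool_pos: [0.4601, 0.119, 0.054]
tool_rot: [180.0, 0.0, 14.7]
force: [-1.0, -0.7, 0.7]
grip_width: 0.0298
```

```bash
python3 mv.py .46 .119 .054
```

```text
t 20.08 pos [0.4601 0.119  0.054 ] rot [1.800e+02 1.000e-02 1.466e+01] F [-1.05 -0.66  0.66] M [-0.08  0.33 -0.07] w 0.0298 q [  26.   11.  -47.  117.    9.   56. -100.]
[0.46  0.119 0.054] -> [-0.0001  0.     -0.    ]
```

Contact is made, with the weight on the coaster. Opening gently.

Request:
servo_tool --plan '[[[0.032,0,0,0,0],[0.036,0,0,0,0],[0.042,0,0,0,0],[0.05,0,0,0,0],[0.06,0,0,0,0],[0.07,0,0,0,0],[0.08,0,0,0,0],[0.085,0,0,0,0],[0.085,0,0,0,0],[0.085,0,0,0,0],[0.085,0,0,0,0],[0.085,0,0,0,0]]]'

```text
time_s: 21.08
tool_pos: [0.4601, 0.1191, 0.054]
tool_rot: [-180.0, 0.0, 14.7]
force: [-0.4, -0.0, 0.7]
grip_width: 0.0839
```

```bash
python3 mv.py .46 .119 .2
```

```text
t 21.08 pos [0.4601 0.1191 0.054 ] rot [-1.800e+02  1.000e-02  1.466e+01] F [-0.38 -0.    0.71] M [-0.06  0.   -0.02] w 0.0839 q [  26.   11.  -47.  117.    9.   56. -100.]
[0.46  0.119 0.2  ] -> [-1.00e-04  0.00e+00 -1.46e-01]
```

Request:
servo_tool --plan '[[[0.085,0,0,-0.01,0],[0.085,0,0,-0.025,0],[0.085,0,0,-0.045,0],[0.085,0,0,-0.065,0],[0.085,0,0,-0.09,0],[0.085,0,0,-0.115,0],[0.085,0,0,-0.14,0],[0.085,0,0,-0.16,0],[0.085,0,0,-0.16,0],[0.085,0,0,-0.16,0]]]'

```text
time_s: 21.92
tool_pos: [0.4609, 0.1194, 0.2156]
tool_rot: [179.9, -0.2, 14.7]
force: [-0.4, -0.0, 0.1]
grip_width: 0.0849
```

Request:
servo_tool --plan '[[[0.085,-0.01,0.03,0,0],[0.085,-0.02,0.06,0,0],[0.085,-0.03,0.09,0,0],[0.085,-0.03,0.12,0,0],[0.085,-0.03,0.13,0,0],[0.085,-0.03,0.13,0,0]]]'

```text
time_s: 22.42
tool_pos: [0.4643, -0.0169, 0.2145]
tool_rot: [180.0, -0.0, 14.4]
force: [0.6, 0.5, -0.3]
grip_width: 0.0852
```

```bash
python3 mv.py; python3 - <<'E'
from fit import *
import pickle
for n in("scene","top"):
    c=read_camera(n);print(n);seat(c);save(c,n+"end.png",None,1.2)
    W=cloud(c);z=W[...,2];d=np.hypot(W[...,0]-.46,W[...,1]-.119)
    for a,b in((.008,.019),(.055,.088)):
        f=W[(d<.045)&(z>a)&(z<b)];print(a,len(f),circ(f,.0245 if a<.02 else .0155) if len(f)>10 else"")
    o=pickle.load(open(n+".pkl","rb"))["image"].astype(int);df=abs(o-c["image"]).sum(-1)>90
    print("diff mug/pot/spoon areas",[df[s].sum() for s in((slice(160,200),slice(205,258)),(slice(130,178),slice(200,255)),(slice(155,190),slice(325,345)))] )
E
```

```text
t 22.42 pos [ 0.4643 -0.0169  0.2145] rot [ 1.800e+02 -5.000e-02  1.437e+01] F [ 0.63  0.51 -0.27] M [-0.02  0.01 -0.05] w 0.0852 q [ 38.  -3. -37. 108.  -2.  75. -74.]
scene
 flange n 282 z med 0.1028 encl [ 0.48   -0.1284] 0.0426 plane [-0.0011 -0.0089  0.1025] floor z 0.102 [-0.0691  0.5589  0.0955]
0.008 118 (array([0.46  , 0.1185]), np.float64(0.0028))
0.055 182 (array([0.46  , 0.1186]), np.float64(0.0007))
diff mug/pot/spoon areas [np.int64(0), np.int64(0), np.int64(83)]
top
 flange n 241 z med 0.1024 encl [ 0.4799 -0.1319] 0.0423 plane [-0.0015 -0.0115  0.1025] floor z nan [0. 0. 0.]
0.008 22 (array([0.4654, 0.1305]), np.float64(0.0064))
0.055 4 
diff mug/pot/spoon areas [np.int64(395), np.int64(0), np.int64(0)]
  return _methods._mean(a, axis=axis, dtype=dtype,
  ret = ret.dtype.type(ret / rcount)
fit.py:9: RuntimeWarning: Mean of empty slice.
  A=np.c_[p[:,:2]-p[:,:2].mean(0),np.ones(len(p))]; s=np.linalg.lstsq(A,p[:,2],rcond=None)[0]; return s.round(4)
  ret = um.true_divide(
```

View pics/sceneend.png

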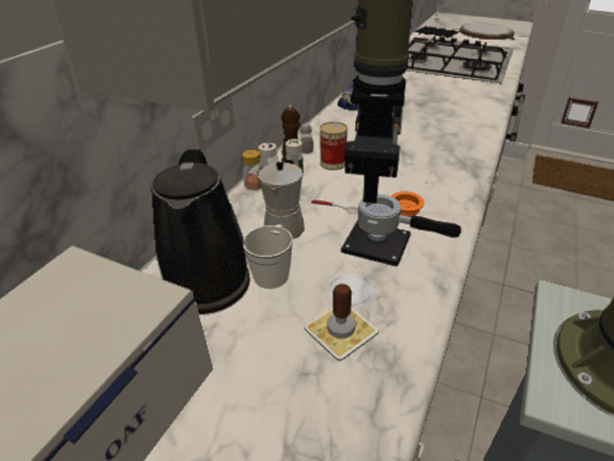

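The picture shows the tamper upright mid-coaster at (342,320), and the mug, pot and spoon where they were. I'll make one last numeric check of the bystanders in the scene view, then hand in.

```bash
python3 - <<'E'
from h import *
import pickle
c=read_camera("scene");o=pickle.load(open("scene.pkl","rb"))["image"].astype(int);df=abs(o-c["image"]).sum(-1)>90
print({k:int(df[b[1]:b[3],b[0]:b[2]].sum()) for k,b in dict(mug=(203,186,245,240),pot=(215,133,255,200),spoon=(258,165,297,178)).items()})
env.sign_off()
E
```

```text
{'mug': 0, 'pot': 0, 'spoon': 0}
the job is handed in; nothing more can be done
```

The basket is seated and the tamper is back upright on its coaster. I handed the job in at about 22.5 s of robot time; no verdict is reported.

- **Seating:** The basket snapped home at about 10 N. Afterwards its flange top lay flat at z ≈ 0.1025 to 0.103 m, where 0.103 m was expected.
- **Press:** I held it at about 15.8 to 16.4 N for well over a second. That is the wrist reading plus the tamper's 3.1 N weight. The highest push I read was about 16.4 N, well under the 25 N limit. I only saw the force between moves, not continuously.
- **Tamper:** It stands upright at (0.460, 0.1186), within 1 mm of the measured coaster centre (0.460, 0.119).
- **Bystanders:** The scene view shows no changed pixels at the mug, coffee pot or teaspoon compared with the start.

**Checks that disagreed:**
- The final top-view fits of the tamper and basket floor were unusable, with too few points and the arm likely in the way. The tamper position above is from the scene view only.
- Two coarse change checks flagged pixels: a box near the mug in the top view, and a box near the portafilter in the scene view. I put both down to the arm being in the picture (not confirmed).
- A sideways force of about 4 N showed at the wrist during the press. It vanished on release, and the basket still sits level.

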